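# Lock the shuttle carriage by feeling for its keyway with the sprung index pin

### The arm

A 6-joint arm with a two-finger parallel gripper is mounted at the origin on a cart in front of the work surface, level with it; the furniture and walls round the work are solid. World frame = base frame: x ahead of the robot, y to its left, z up, the work surface at z = 0. Lengths are in mm, angles in rad, forces in N, time in s.
With the tool pointing down it reaches from about 400 to 925 mm from the base axis. Payload 12.5 kg.
Tool frame: the origin (TCP) lies at the centre of the arm's flange, where the gripper is bolted on; the fingertips stand 190 mm ahead of it and the grasp point (between the pads) lies 171 mm ahead of it; z points along the fingers, y is the line along which they close (so a half turn about z gives the same grasp; the last joint's range is limited). The gripper opens to 95 mm and grips with 3 to 60 N. Pads are 20 mm wide; open, the fingers measure 119 mm over their backs; the gripper's body (75 mm by 180 mm) begins 59 mm behind the grasp point.
Start: joints at [-1.343, 0.491, 1.559, -0, 1.092, -0.106], TCP at [204.792, -590.496, 404.761] pointing down, gripper open.
Joint ranges: [-3.1, 3.1], [-0.84, 2.19], [0.05, 2.79], [-1.13, 4.28], [0.06, 2.93], [-2.69, 2.69]. Speed limits (rad/s): [2.22, 2.22, 2.79, 3.14, 3.14, 3.14].

### API

Orientations are given as [roll, pitch, yaw] about the fixed x, y, z axes, in that order (R = Rz(yaw) Ry(pitch) Rx(roll)).
In Python, from cell import env, read_camera, search_frame, cut_out gives the robot as it stands. The module is installed in compiled form; this text tells all that it offers.
- The arm moves only by the tool move_arm, never from a script. Its argument "commands" is a list of rows, each a list of 3 entries, a list of its own where there are three numbers: the shift along the world's x, y, z normalised to -1 to 1, where 1 is 0.03 m, then the turn about the world's z normalised to -1 to 1, where 1 is 0.08 rad, then the opening, from -1 (shut) to 1 (fully open), so that 0 is half open. A call has 1 to 20 rows; each row shifts and turns the commanded pose from where the row before left it; what a row does not reach is not made up. A row lasts 1/12 s, in which the tool goes at most 41.7 mm and 7.16 degrees, less where a joint would pass 70% of its speed; a pose out of reach is approached as far as the arm can. A call with a number of a shift or a turn outside -1 to 1 is refused whole. A call with a gripper value outside its range is refused whole. The fingers move at their own pace and stop on an object; the grip force is fixed at half the most. Time passes only in rows, so rows that do not move let the fingers close. It gives the time, the measured TCP pose, the force, the opening and the grip force at its end, in the units of the state.
- env.state(): the state, without advancing time (a new reading comes with each control period).
- read_camera(name): name is "scene" or "top" or "wrist"; returns a dict with "image" (400x640x3 uint8, red, green, blue), "fx", "fy", "cx", "cy" (pixels), "D" ([k1, k2, p1, p2, k3] as OpenCV has them; the pictures are not rectified), "rvec" (rotation vector, rad) and "tvec" (3), from world to camera coordinates, as OpenCV has them. Camera axes: x right, y down, z forward; pixel columns grow to the right and rows downward; lengths in mm; the calibration is good to about 2 mm. A picture is of the moment at which its call begins. There is no depth.
- env.job_done(): hands the job in; it is judged then, once.
Trained networks look in a picture, given as the dict that the camera call returned (one of the last four; its "shot" number tells which), for a name from the list of things; names that differ only in an ending like _2 or _b are one class to them, and where a whole thing is asked for, a point or a joint stands for the part that bears it (a point fixed in the world has none). Each returns a list of dicts, best first, with "confidence" (0 to 1); they miss things now and then, are a little off and sometimes report something else, mostly with a low value. They report only what shows in the picture. A call takes as long as a camera call.
- search_frame(thing, picture): "at" ([column, row] in pixels, amid what is visible of it).
- cut_out(thing, picture): "region" (400x640 bool, what is visible of it) and "at" ([column, row] in pixels, amid what is visible of it).
The state is a dict: "t": time; "joints": joint angles; "qvel": joint speeds; "tau": joint torques, N m; "eef_pos": TCP position; "tcp_rot": TCP orientation; "ft_force": force on the tool from outside, world axes, zero at the start; "moment": the same for the moment, N m; "opening": opening from 0.0 (shut) to 1.0 (fully open); "grip_force": force on a finger pad.
Only numpy, scipy, OpenCV 4.12 (cv2) and the standard library are available. Lean on these libraries where they do the work, as an engineer would, in place of code of your own. Each camera call takes 0.05 s, during which the arm holds its last target. There are 200 camera calls.

### The job

Lock the carriage hidden inside the covered shuttle rail: take the red-handled spring pin out of its blue stand, put its nose through the slit onto the carriage close to one end of the slit, and drag it along the slit under light spring pressure until the nose drops into the carriage's hidden keyway. Stop there at once, push the pin down until its flange lies flat on the cover, and let go. Keep the pin upright, never force it against the rail, and leave the cup, bottle and slide box where they stand.

Things in the scene. Friction and masses are not known exactly. Their poses are not given: they have to be found in the camera images.
- pin_grip (a point): Middle of the red ribbed round handle of the spring pin (loose, about 115 g), z along the pin upward. The handle is 18 mm in diameter and runs from 21 mm below to 21 mm above this point. Below it come a flange, a shank and a sprung nose (see pin_flange). At the start the pin stands upright in the stand with its flange on the stand's top.
- pin_flange (a point): Axis point at the underside of the pin's steel flange (28 mm in diameter, 4 mm thick), 25 mm below pin_grip; z along the pin upward. Below it: shank 10 mm in diameter, 20 mm long; then a brass nose 8 mm in diameter, its tip 38 mm below this point. The nose is sprung: it can be pushed up 16 mm, at 0.9 N to start plus 0.45 N per mm.
- stand: Blue block 64 x 64 x 46 mm, fixed, with an upright through hole about 15 mm in diameter in its centre, which holds the pin. Origin at the centre of its underside.
- slit_mid (a point): Middle of the slit, on the top face of the shuttle rail's aluminium cover. y runs along the slit, x across it, z up. The slit is 14 mm wide and 124 mm long (62 mm each way from here); the cover is 4 mm thick. 28 mm below this top face, along the whole slit, lies the flat black upper side of the carriage. With the flange on the cover the nose reaches 10 mm below it.
- rail: Covered shuttle rail, fixed: 74 mm wide, 292 mm long (along y), 56 mm high, blue end caps; origin at the centre of its underside. The carriage in it is braked and does not move. It has one keyway cut across it, 12 mm wide along the slit, 14 mm deep, its centre anywhere within 34 mm either way of the slit's middle (not measurable). Elsewhere the spring lifts a released pin off the cover.
- cup: White sample cup with orange lid, 59 mm in diameter, 66 mm high, loose, a bystander. Origin at the centre of its underside.
- bottle: Brown bottle with red cap, 38 mm in diameter, 78 mm high, loose, a bystander. Origin at the centre of its underside.
- slide_box: Small teal slide box, 48 x 67 x 22 mm, loose, a bystander. Origin at the centre of its underside.

How it is judged:
By the outcome, as a careful person would: the job done as asked, in the order asked, and still so for the second after the job is handed in, with the robot touching nothing.
It also fails if it takes over 59 s, if anything falls off the work surface, if the arm or the gripper's body presses on something with over 40 N, if the wrist force passes 120 N, or if a joint passes its speed limit or range.

## Working session

There is one attempt and no reset: what is moved stays moved. The work goes in short steps, Python scripts to look and compute and a tool call to move; the robot and the scene stay as the last step left them, time stands still between calls to the robot, and variables do not carry over. Pictures are saved under pics/ and viewed, at most 10 in all, crops included, and the job is handed in when it is done.

Besides the shell and the picture viewer there is one more tool, called as name(argument=value, ...), one argument or row to a line, values as JSON. move_arm: Moves the arm, as the interface text tells. Its arguments: {"type":"object","properties":{"commands":{"type":"array","items":{"type":"array"}}},"required":["commands"]}

```bash
mkdir -p pics; cat > h.py <<'E'
import numpy as np, cv2
from cell import env, read_camera, search_frame, cut_out
def K(p): return np.array([[p["fx"],0,p["cx"]],[0,p["fy"],p["cy"]],[0,0,1.]])
def ray(p,uv):
    n=cv2.undistortPoints(np.array([[uv]],float),K(p),np.array(p["D"],float))[0,0]
    R=cv2.Rodrigues(np.array(p["rvec"],float))[0]; t=np.array(p["tvec"],float).ravel()
    return -R.T@t, R.T@np.array([n[0],n[1],1.])
def atz(p,uv,z):
    o,d=ray(p,uv); return o+d*(z-o[2])/d[2]
def tri(obs):
    A=np.zeros((3,3));b=np.zeros(3)
    for p,uv in obs:
        o,d=ray(p,uv);d/=np.linalg.norm(d);M=np.eye(3)-np.outer(d,d);A+=M;b+=M@o
    return np.linalg.solve(A,b)
def proj(p,X): return cv2.projectPoints(np.array([X],float),np.array(p["rvec"],float),np.array(p["tvec"],float),K(p),np.array(p["D"],float))[0].reshape(-1,2)
def save(n,im): cv2.imwrite("pics/"+n,np.ascontiguousarray(im[:,:,::-1]))
E
python3 - <<'E'
from h import *
np.set_printoptions(precision=1,suppress=True)
P={n:read_camera(n) for n in("scene","top")}
save("a.png",cv2.resize(np.vstack([P["scene"]["image"],P["top"]["image"]]),(480,600),interpolation=cv2.INTER_AREA))
save("top.png",P["top"]["image"])
for th in("pin_grip","pin_flange","stand","slit_mid","rail","cup","bottle","slide_box"):
    ob=[]
    for n,p in P.items():
        r=search_frame(th,p)
        if r: print(th,n,r[0]["at"],r[0]["confidence"],len(r),[atz(p,r[0]["at"],z) for z in(0,56)]); ob.append((p,r[0]["at"]))
    if len(ob)==2: print("  tri",tri(ob))
p=P["top"];r=cut_out("rail",p)
if r:
    c=cv2.findContours(r[0]["region"].astype(np.uint8),0,2)[0];c=max(c,key=cv2.contourArea);print(cv2.minAreaRect(c),[atz(p,q,56) for q in cv2.boxPoints(cv2.minAreaRect(c))])
print(env.state())
E
```

```text
pin_grip scene [291.6, 285.0] 0.68 2 [array([515.8, 156.6,  -0. ]), array([485.8, 189.2,  56. ])]
pin_flange scene [292.5, 285.2] 0.51 1 [array([513.7, 155.7,   0. ]), array([483.9, 188.4,  56. ])]
stand scene [292.5, 298.0] 0.6 2 [array([489.6, 184. ,   0. ]), array([461.5, 214.6,  56. ])]
stand top [218.7, 239.7] 0.75 1 [array([493.7, 190. ,   0. ]), array([494.5, 179.4,  56. ])]
  tri [490.9 187.4   3.1]
slit_mid scene [339.0, 227.9] 0.91 2 [array([541. , -76.7,   0. ]), array([509.2, -27.1,  56. ])]
slit_mid top [316.6, 227.2] 0.73 1 [array([524.6, -77.3,   0. ]), array([524.2, -76.7,  56. ])]
  tri [530.5 -73.4   8. ]
rail scene [337.7, 224.8] 0.88 2 [array([551.2, -84.7,   0. ]), array([518.7, -34.6,  56. ])]
rail top [315.2, 226.4] 0.85 1 [array([526.8, -73.5,   0. ]), array([526.3, -73. ,  56. ])]
  tri [532.7 -69.4  21.4]
cup scene [348.6, 154.5] 0.72 1 [array([ 730.3, -402.6,    0. ]), array([ 684.7, -329.3,   56. ])]
cup top [412.2, 162.1] 0.92 2 [array([ 701.1, -343.8,    0. ]), array([ 693.3, -331.9,   56. ])]
  tri [ 691.5 -334.5   50.8]
bottle scene [254.4, 229.9] 0.66
[... 306 characters left out ...]
81.3] 0.8 1 [array([653.8, 206.4,   0. ]), array([647.9, 195. ,  56. ])]
  tri [652.1 204.3   5.5]
((315.32757568359375, 226.93106079101562), (27.48805046081543, 110.61656951904297), 85.2363510131836) [array([550.5,  73.7,  56. ]), array([ 571.2, -215.8,   56. ]), array([ 499.3, -220.5,   56. ]), array([478.9,  68.1,  56. ])]
{'t': 0.95, 'joints': array([-1.3,  0.5,  1.6, -0. ,  1.1, -0.1]), 'qvel': array([-0.,  0.,  0.,  0., -0., -0.]), 'tau': array([  0. , -61.2, -25.8,   0.1,   0. ,  -0. ]), 'eef_pos': array([ 204.8, -590.5,  404.8]), 'tcp_rot': array([3.1, 0. , 0.3]), 'ft_force': array([ 0.4, -0.2, -0.1]), 'moment': array([-0.,  0., -0.]), 'grip_force': 0.0, 'opening': 1.002510994417212}
```

View pics/top.png

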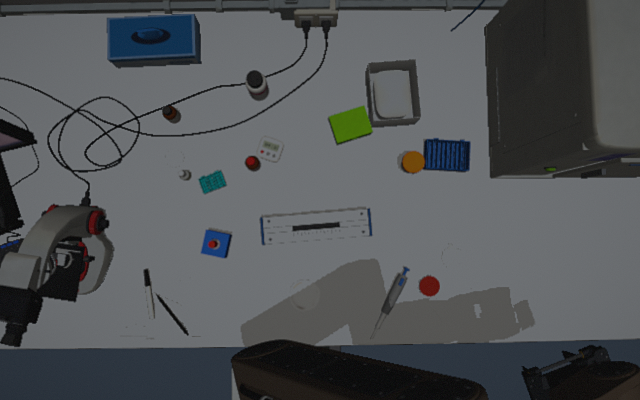

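The top view shows the blue stand with the red pin at (213,243), the rail centred near (316,227) and its slit running almost along world y. The bystanders are clear of the path.

move_arm(
  commands=[
    [[0.53,0.86,0],0,1],
    [[0.53,0.86,0],0,1],
    [[0.53,0.86,0],0,1],
    [[0.53,0.86,0],0,1],
    [[0.53,0.86,0],0,1],
    [[0.53,0.86,0],0,1],
    [[0.53,0.86,0],0,1],
    [[0.53,0.86,0],0,1],
    [[0.53,0.86,0],0,1],
    [[0.53,0.86,0],0,1],
    [[0.53,0.86,0],0,1],
    [[0.53,0.86,0],0,1],
    [[0.53,0.86,0],0,1],
    [[0.53,0.86,0],0,1],
    [[0.53,0.86,0],0,1],
    [[0.53,0.86,0],0,1],
    [[0.53,0.86,0],0,1],
    [[0.53,0.86,0],0,1],
    [[0.53,0.86,0],0,1],
    [[0,0,0],0,1],
  ],
)

```text
t: 2.62
eef_pos: [508.5, -97.0, 404.8]
tcp_rot: [-3.142, -0.001, 0.337]
ft_force: [-1.0, -0.1, -0.2]
opening: 1.0
grip_force: 0.0
```

```bash
python3 - <<'E'
from h import *
np.set_printoptions(precision=2,suppress=True)
p=read_camera("wrist"); save("w1.png",p["image"])
s=env.state(); print(s["eef_pos"],s["tcp_rot"],s["joints"])
print(ray(p,(320,200)))
for th in("slit_mid","rail","stand","pin_grip"):
    for r in search_frame(th,p)[:1]: print(th,r["at"],r["confidence"],atz(p,r["at"],56))
import pickle; pickle.dump(p,open("w1.pkl","wb"))
E
```

```text
[507.71 -98.43 404.7 ] [ 3.14 -0.    0.34] [-0.32  0.34  1.82  0.    0.98  0.91]
(array([570.23, -75.74, 384.42]), array([-0.22, -0.07, -0.97]))
slit_mid [304.5, 167.6] 0.91 [525.91 -67.51  56.  ]
rail [306.8, 166.5] 0.6 [528.05 -69.67  56.  ]
stand [104.7, 127.3] 0.67 [493.83 169.32  56.  ]
pin_grip [74.7, 129.9] 0.77 [479.07 204.16  56.  ]
```

View pics/w1.png

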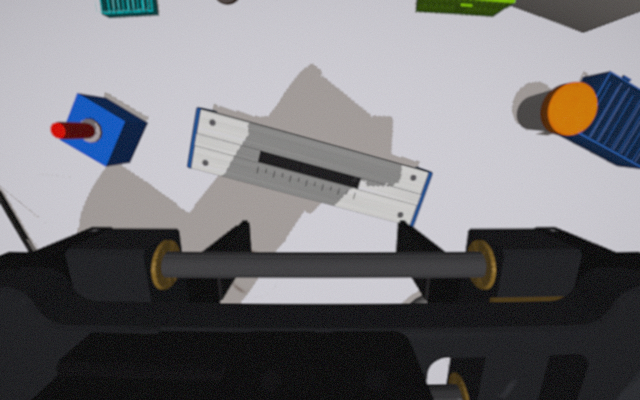

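The wrist view shows the slit as a dark bar from (260,155) to (360,185). The red pin is upright on the stand, with its top at (58,130) and its flange at about (91,131).

```bash
python3 - <<'E'
from h import *
import pickle
np.set_printoptions(precision=1,suppress=True)
p=pickle.load(open("w1.pkl","rb")); im=p["image"]
g=im.max(2); m=np.zeros_like(g); m[140:200,245:375]=(g[140:200,245:375]<50)
n,l,st,c=cv2.connectedComponentsWithStats(m); i=1+st[1:,4].argmax(); 
pts=np.argwhere(l==i)[:,::-1].astype(float)
W=np.array([atz(p,q,56)[:2] for q in pts]).astype(np.float32)
r=cv2.minAreaRect(W); print(r, cv2.boxPoints(r))
print("flange",atz(p,(91,131),48), "handle top",atz(p,(58,130),92))
h=(im[...,0]>130)&(im[...,1]<60)&(im[...,2]<60); h[:, 140:]=0
q=np.argwhere(h)[:,::-1]; print("red",q.min(0),q.max(0),q.mean(0),atz(p,q.mean(0),71))
E
```

```text
((525.6349487304688, -73.37271881103516), (11.333168029785156, 119.96544647216797), 4.170807838439941) [[ 515.6  -14. ]
 [ 524.3 -133.6]
 [ 535.6 -132.8]
 [ 526.9  -13.1]]
flange [482.1 191.   48. ] handle top [483.  191.3  92. ]
red [ 52 123] [ 65 137] [ 58.6 130. ] [477.1 209.8  71. ]
```

move_arm(
  commands=[
    [[-0.27,0.9,-0.25],0,1],
    [[-0.27,0.9,-0.25],0,1],
    [[-0.27,0.9,-0.25],0,1],
    [[-0.27,0.9,-0.25],0,1],
    [[-0.27,0.9,-0.25],0,1],
    [[-0.27,0.9,-0.25],0,1],
    [[-0.27,0.9,-0.25],0,1],
    [[-0.27,0.9,-0.25],0,1],
    [[-0.27,0.9,-0.25],0,1],
    [[-0.27,0.9,-0.25],0,1],
    [[0,0,0],0,1],
    [[0,0,0],0,1],
  ],
)

```text
t: 3.87
eef_pos: [425.7, 169.8, 329.7]
tcp_rot: [3.141, 0.0, 0.335]
ft_force: [0.6, 0.2, -0.0]
opening: 0.999
grip_force: 0.0
```

```bash
python3 - <<'E'
from h import *
np.set_printoptions(precision=1,suppress=True)
p=read_camera("wrist"); im=p["image"]
for X in ((482,191,92),): print(proj(p,X))
save("w2.png",im)
s=env.state(); print(s["eef_pos"],s["tcp_rot"],s["joints"])
r=cut_out("stand",p)
for x in r[:1]: print("stand",x["at"],x["confidence"],atz(p,x["at"],46))
h=(im[...,0]>110)&(im[...,1]<60)&(im[...,2]<60); h=h.astype(np.uint8)
n,l,st,c=cv2.connectedComponentsWithStats(h)
for i in range(1,n):
    if st[i,4]>60: print(st[i],c[i],atz(p,c[i],92))
E
```

```text
[[321. 140.]]
[426.1 169.2 329.9] [ 3.1 -0.   0.3] [ 0.2  0.4  2.  -0.   0.7  1.5]
stand [304.5, 126.9] 0.73 [487.  209.2  46. ]
[309 127  22  22 379] [319.  137.3] [483.4 193.1  92. ]
```

View pics/w2.png

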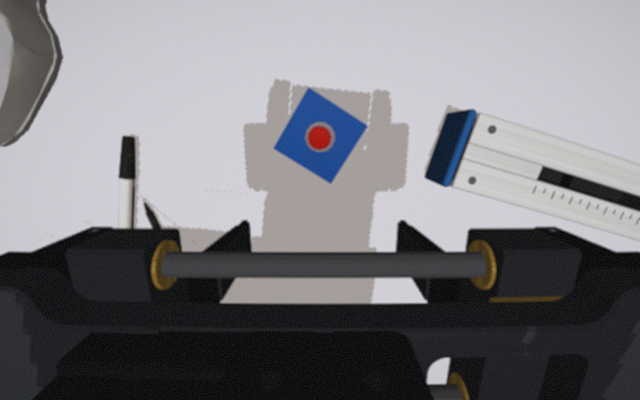

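The wrist view from above shows the red handle at (319,137), centred on the blue stand. This gives a pin position of about (483,193).

move_arm(
  commands=[
    [[0.48,0.2,0],0,1],
    [[0.48,0.2,0],0,1],
    [[0.48,0.2,0],0,1],
    [[0.47,0.2,0],0,1],
    [[0,0,0],0,0],
    [[0,0,-0.6],0,0],
    [[0,0,-0.6],0,0],
    [[0,0,-0.6],0,0],
    [[0,0,-0.6],0,0],
    [[0,0,-0.46],0,0],
    [[0,0,0],0,0],
  ],
)

```text
t: 4.88
eef_pos: [482.6, 192.3, 242.1]
tcp_rot: [-3.141, 0.004, 0.332]
ft_force: [-0.1, 0.2, -0.4]
opening: 0.564
grip_force: 0.0
```

```bash
python3 - <<'E'
from h import *
p=read_camera("wrist"); s=read_camera("scene");q=proj(s,(483,193,70))[0].astype(int);print(q)
c=s["image"][max(q[1]-60,0):q[1]+60,q[0]-80:q[0]+80]
save("w3.png",np.vstack([cv2.resize(p["image"],(480,300)),cv2.resize(c,(480,300))]))
st=env.state();print(st["eef_pos"],st["ft_force"])
E
```

```text
[291 282]
[483.23767269 192.81695751 244.26312434] [0.71968203 0.75013601 0.19244658]
```

View pics/w3.png

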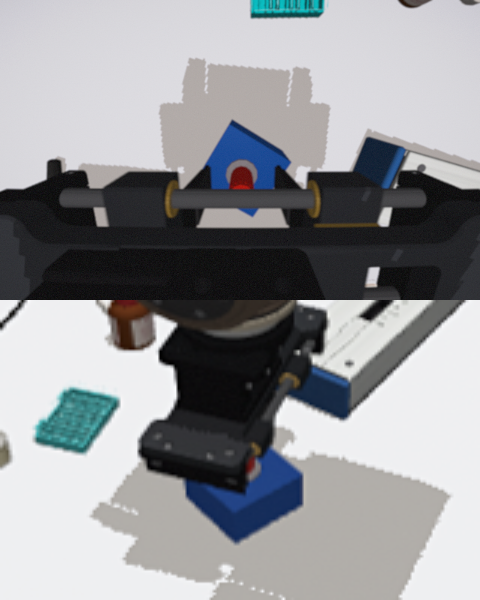

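The pin handle sits between the two fingers, at (240,180) in the wrist view. I'll close on it.

move_arm(
  commands=[
    [[0,0,0],0,-1],
    [[0,0,0],0,-1],
    [[0,0,0],0,-1],
    [[0,0,0],0,-1],
    [[0,0,0],0,-1],
    [[0,0,0],0,-1],
    [[0,0,0],0,-1],
    [[0,0,0],0,-1],
  ],
)

```text
t: 5.65
eef_pos: [483.2, 193.7, 244.3]
tcp_rot: [3.141, -0.001, 0.334]
ft_force: [-0.2, -0.9, 4.6]
opening: 0.183
grip_force: 30.0
```

move_arm(
  commands=[
    [[0,0,0.2],0,-1],
    [[0,0,0.3],0,-1],
    [[0,0,0.4],0,-1],
    [[0,0,0.5],0,-1],
    [[0,0,0.5],0,-1],
    [[0,0,0.5],0,-1],
    [[0.13,-0.7,0],0,-1],
    [[0.13,-0.7,0],0,-1],
    [[0.13,-0.7,0],0,-1],
    [[0.13,-0.7,0],0,-1],
    [[0.13,-0.7,0],0,-1],
    [[0.13,-0.7,0],0,-1],
    [[0.13,-0.7,0],0,-1],
    [[0.13,-0.7,0],0,-1],
    [[0.13,-0.7,0],0,-1],
    [[0.13,-0.7,0],0,-1],
    [[0,0,0],0,-1],
    [[0,0,0],0,-1],
  ],
)

```text
t: 7.15
eef_pos: [522.2, -17.0, 316.4]
tcp_rot: [3.142, -0.0, 0.332]
ft_force: [0.5, 0.4, -1.2]
opening: 0.184
grip_force: 30.0
```

```bash
python3 - <<'E'
from h import *
np.set_printoptions(precision=2,suppress=True)
p=read_camera("wrist"); s=read_camera("scene")
st=env.state();print(st["eef_pos"],st["tcp_rot"],st["ft_force"],st["grip_force"])
e=st["eef_pos"]
mid=np.array([525.6,-73.4,56.]);u=np.array([-.0727,.9974,0]);v=np.array([.9974,.0727,0])
for n,q in(("wrist",p),("scene",s)):
    print(n,"pin tip",proj(q,e-[0,0,171+2+25+38-4]),"flange",proj(q,e-[0,0,196]),"slit corners",proj(q,mid+62*u+7*v),proj(q,mid+62*u-7*v),proj(q,mid-62*u+7*v),proj(q,mid-62*u-7*v))
q=proj(s,e-[0,0,200])[0].astype(int)
c=s["image"][q[1]-60:q[1]+40,q[0]-60:q[0]+100];print(q)
save("w4.png",np.vstack([cv2.resize(p["image"][100:300,160:480],(480,300)),cv2.resize(c,(480,300),interpolation=cv2.INTER_CUBIC)]))
E
```

```text
[521.96 -15.87 316.26] [-3.14  0.    0.33] [ 0.18  0.34 -1.2 ] 29.999822299942025
wrist pin tip [[321.53 217.35]] flange [[321.17 233.14]] slit corners [[318.85 200.08]] [[314.91 214.68]] [[448.86 233.69]] [[443.47 247.35]]
scene pin tip [[332.89 220.11]] flange [[333.44 209.44]] slit corners [[329.48 228.13]] [[334.07 230.25]] [[353.11 202.71]] [[357.5  204.54]]
[333 210]
```

View pics/w4.png

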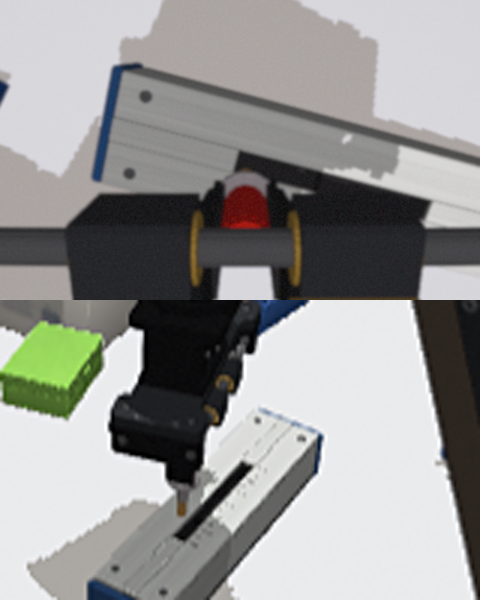

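The wrist crop shows the predicted slit corner where it should be, at (239,151). In the scene crop the nose hangs near (182,512), just short of the slit end. Next I'll check the across-slit offset using the flange edge.

```bash
python3 - <<'E'
from h import *
np.set_printoptions(precision=1,suppress=True)
p=read_camera("wrist");e=env.state()["eef_pos"];im=p["image"]
save("w4full.png",im)
a=np.linspace(0,2*np.pi,120)
for zo in(-192,-196,-198):
  for r in(14,):
    C=np.array([proj(p,e+np.array([r*np.cos(t),r*np.sin(t),zo]))[0] for t in a]); print(zo,C.min(0),C.max(0))
print("handle top at", proj(p,e+[0,0,-152])) 
for c in(315,321,325): print(c,[(r,*im[r,c]) for r in range(206,234)])
for r in(220,224): print(r,[(c,*im[r,c]) for c in range(296,350,2)])
E
```

```text
-192 [301.2 214.9] [343.9 255.1]
-196 [301.7 213.2] [343.5 252.6]
-198 [301.9 212.4] [343.3 251.4]
handle top at [[322.3 263. ]]
315 [(206, np.uint8(144), np.uint8(142), np.uint8(143)), (207, np.uint8(145), np.uint8(145), np.uint8(144)), (208, np.uint8(139), np.uint8(141), np.uint8(140)), (209, np.uint8(142), np.uint8(141), np.uint8(140)), (210, np.uint8(146), np.uint8(146), np.uint8(145)), (211, np.uint8(144), np.uint8(145), np.uint8(144)), (212, np.uint8(140), np.uint8(142), np.uint8(139)), (213, np.uint8(138), np.uint8(137), np.uint8(137)), (214, np.uint8(128), np.uint8(129), np.uint8(129)), (215, np.uint8(114), np.uint8(112), np.uint8(113)), (216, np.uint8(102), np.uint8(100), np.uint8(103)), (217, np.uint8(112), np.uint8(107), np.uint8(109)), (218, np.uint8(124), np.uint8(116), np.uint8(120)), (219, np.uint8(125), np.uint8(118), np.uint8(123)), (220, np.uint8(125), np.uint8(118), np.uint8(121)), (221, np.uint8(124), np.uint8(116), np.uint8(121)), (222, np.uint8(127), np.uint8(118), np.uint8(122)), (223, np.uint8(124), np.uint8(116), np.uint8(120)), (224, np.uint8(120), np.uint8(
[... 5305 characters left out ...]
22, np.uint8(96), np.uint8(33), np.uint8(32)), (324, np.uint8(98), np.uint8(37), np.uint8(33)), (326, np.uint8(98), np.uint8(51), np.uint8(49)), (328, np.uint8(104), np.uint8(65), np.uint8(68)), (330, np.uint8(115), np.uint8(93), np.uint8(94)), (332, np.uint8(124), np.uint8(116), np.uint8(117)), (334, np.uint8(122), np.uint8(117), np.uint8(120)), (336, np.uint8(110), np.uint8(103), np.uint8(108)), (338, np.uint8(37), np.uint8(37), np.uint8(40)), (340, np.uint8(12), np.uint8(14), np.uint8(19)), (342, np.uint8(21), np.uint8(21), np.uint8(20)), (344, np.uint8(63), np.uint8(60), np.uint8(59)), (346, np.uint8(122), np.uint8(123), np.uint8(123)), (348, np.uint8(136), np.uint8(132), np.uint8(133))]
```

```bash
python3 - <<'E'
from h import *
import pickle
np.set_printoptions(precision=1,suppress=True)
mid=np.array([525.6,-73.4,56.]);u=np.array([-.0727,.9974,0]);v=np.array([.9974,.0727,0])
for nm,p in(("w1",pickle.load(open("w1.pkl","rb"))),("now",read_camera("wrist")),("top",read_camera("top"))):
    g=cv2.cvtColor(p["image"],cv2.COLOR_RGB2GRAY).astype(np.float32)
    t=np.arange(-16,16.1,.25)
    for d in(-50,-30,-10,10,30):
        q=proj(p,[0,0,0]) if 0 else cv2.projectPoints(np.array([mid+d*u+k*v for k in t]),np.array(p["rvec"]),np.array(p["tvec"]),K(p),np.array(p["D"]))[0].reshape(-1,1,2).astype(np.float32)
        f=cv2.remap(g,q,None,cv2.INTER_LINEAR).ravel()
        c=len(t)//2; lo=f[c-8:c+8].min()
        L=t[:c][f[:c]>(lo+f[:c].max())/2]; R=t[c:][f[c:]>(lo+f[c:].max())/2]
        print(nm,d,L.max() if len(L) else None,R.min() if len(R) else None,f[::8].round())
E
```

```text
w1 -50 -7.0 6.5 [145. 135. 131. 136. 117.  56.  29.  26.  30.  26.  28.  65. 123. 136.
 136. 133. 133.]
w1 -30 -6.75 6.75 [114. 118. 129. 137. 116.  61.  30.  32.  31.  34.  27.  63. 122. 136.
 137. 136. 132.]
w1 -10 -6.75 6.75 [114. 119. 129. 137. 120.  62.  29.  27.  28.  30.  30.  61. 118. 136.
 140. 137. 133.]
w1 10 -6.75 6.75 [115. 114. 129. 137. 119.  61.  30.  30.  35.  30.  28.  62. 119. 131.
 137. 138. 134.]
w1 30 -6.75 6.75 [116. 113. 126. 136. 122.  63.  32.  31.  30.  34.  30.  59. 120. 135.
 140. 139. 135.]
now -50 -1.75 7.25 [ 33.  35.  34.  25.  24.  22.  21.  32.  23.  23.  30.  46. 176. 212.
 215. 215. 211.]
now -30 -3.0 7.25 [ 28.  27.  25.  26.  24.  24.  22.  22.  24.  30.  27.  56. 178. 214.
 215. 214. 209.]
now -10 -1.5 7.25 [ 25.  25.  24.  26.  23.  25.  23.  25.  24.  30.  28.  58. 176. 214.
 215. 200. 142.]
now 10 -1.0 7.25 [ 25.  23.  24.  24.  29.  23.  24.  23.  18.  22.  24.  43. 172. 182.
 145. 148. 143.]
now 30 -6.0 7.5 [ 20.  19.  56. 120. 139.  83.  30.  30.  27.  31.  27.  34. 112. 143.
 146. 146. 145.]
top -50 -5.0 7.5 [117. 113. 115. 120. 118.  92.  56.  26.  23.  26.  30.  45.  86. 111.
 122. 124. 124.]
top -30 -13.5 0.0 [119.  99.  63.  42.  36.  39.  50.  59.  60.  52.  42.  40.  39.  39.
  39.  38.  39.]
top -10 -6.0 5.0 [37. 38. 40. 43. 44. 42. 41. 41. 40. 40. 40. 42. 41. 41. 41. 41. 40.]
top 10 -1.75 8.5 [41. 42. 41. 40. 42. 42. 42. 41. 39. 39. 39. 41. 46. 51. 54. 55. 52.]
top 30 -3.25 0.25 [55. 57. 57. 58. 58. 59. 58. 57. 56. 57. 56. 55. 53. 51. 51. 50. 50.]
```

move_arm(
  commands=[
    [[0.01,-0.16,0],0,-1],
    [[0.01,-0.16,0],0,-1],
    [[0,0,-0.3],0,-1],
    [[0,0,-0.3],0,-1],
    [[0,0,-0.2],0,-1],
    [[0,0,-0.2],0,-1],
    [[0,0,-0.2],0,-1],
    [[0,0,-0.1],0,-1],
    [[0,0,-0.08],0,-1],
    [[0,0,0],0,-1],
    [[0,0,0],0,-1],
  ],
)

```text
t: 8.32
eef_pos: [522.9, -25.9, 274.6]
tcp_rot: [3.141, -0.0, 0.334]
ft_force: [0.3, -0.9, -1.5]
opening: 0.183
grip_force: 30.0
```

```bash
python3 - <<'E'
from h import *
np.set_printoptions(precision=2,suppress=True)
s=read_camera("scene");p=read_camera("wrist");e=env.state();print(e["eef_pos"],e["ft_force"],e["moment"])
q=proj(s,e["eef_pos"]-[0,0,200])[0].astype(int)
c=s["image"][q[1]-30:q[1]+30,q[0]-40:q[0]+56]
save("w5.png",np.vstack([cv2.resize(p["image"][160:260,240:400],(480,300)),cv2.resize(c,(480,300),interpolation=cv2.INTER_CUBIC)]))
E
```

```text
[522.84 -25.88 274.81] [-0.21  0.31 -1.44] [ 0.   -0.02  0.05]
```

View pics/w5.png

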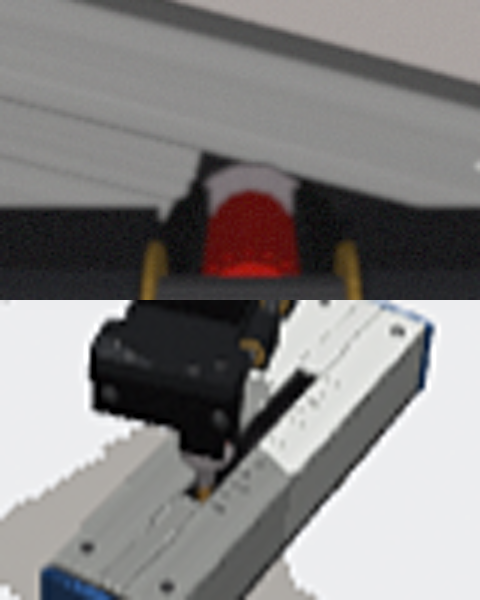

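The scene crop shows the brass nose inside the slit at (203,493), near its end, with no side force. I'll lower it onto the carriage.

move_arm(
  commands=[
    [[0,0,-0.15],0,-1],
    [[0,0,-0.1],0,-1],
    [[0,0,-0.07],0,-1],
    [[0,0,-0.05],0,-1],
    [[0,0,-0.04],0,-1],
    [[0,0,0],0,-1],
    [[0,0,0],0,-1],
  ],
)

```text
t: 9.0
eef_pos: [522.8, -25.9, 262.3]
tcp_rot: [3.142, 0.0, 0.334]
ft_force: [-0.8, 0.4, 1.3]
opening: 0.185
grip_force: 30.0
```

move_arm(
  commands=[
    [[0,0,-0.05],0,-1],
    [[0,0,-0.03],0,-1],
    [[0,0,0],0,-1],
    [[0,0,0],0,-1],
  ],
)

```text
t: 9.33
eef_pos: [522.8, -25.9, 259.9]
tcp_rot: [3.141, -0.0, 0.334]
ft_force: [-0.7, 0.2, 2.3]
opening: 0.179
grip_force: 30.0
```

move_arm(
  commands=[
    [[0.005,-0.07,0],0,-1],
    [[0.005,-0.07,0],0,-1],
    [[0.005,-0.07,0],0,-1],
    [[0.005,-0.07,0],0,-1],
    [[0.005,-0.07,0],0,-1],
    [[0,0,0],0,-1],
  ],
)

```text
t: 9.83
eef_pos: [523.6, -36.8, 259.9]
tcp_rot: [3.141, -0.0, 0.334]
ft_force: [1.1, 0.2, 2.2]
opening: 0.183
grip_force: 30.0
```

move_arm(
  commands=[
    [[0.004,-0.055,0],0,-1],
    [[0.004,-0.055,0],0,-1],
    [[0,0,0],0,-1],
  ],
)

```text
t: 10.08
eef_pos: [523.8, -39.9, 259.9]
tcp_rot: [3.141, -0.0, 0.334]
ft_force: [-0.1, 0.6, 1.7]
opening: 0.182
grip_force: 30.0
```

move_arm(
  commands=[
    [[0.004,-0.055,0],0,-1],
    [[0.004,-0.055,0],0,-1],
    [[0,0,0],0,-1],
  ],
)

```text
t: 10.33
eef_pos: [524.0, -43.2, 259.9]
tcp_rot: [3.141, 0.0, 0.334]
ft_force: [-0.3, 1.7, 1.9]
opening: 0.185
grip_force: 30.0
```

move_arm(
  commands=[
    [[0.004,-0.055,0],0,-1],
    [[0.004,-0.055,0],0,-1],
    [[0,0,0],0,-1],
  ],
)

```text
t: 10.58
eef_pos: [524.3, -46.5, 259.8]
tcp_rot: [3.141, 0.0, 0.334]
ft_force: [0.2, 1.3, 0.7]
opening: 0.187
grip_force: 30.0
```

move_arm(
  commands=[
    [[0,0,0],0,-1],
  ],
)

```text
t: 10.67
eef_pos: [524.3, -46.5, 259.9]
tcp_rot: [3.141, -0.0, 0.334]
ft_force: [-0.5, 0.1, 1.9]
opening: 0.188
grip_force: 30.0
```

move_arm(
  commands=[
    [[0.004,-0.055,0],0,-1],
    [[0.004,-0.055,0],0,-1],
    [[0,0,0],0,-1],
  ],
)

```text
t: 10.92
eef_pos: [524.5, -49.8, 259.8]
tcp_rot: [3.141, 0.0, 0.334]
ft_force: [-0.2, 0.6, 0.3]
opening: 0.183
grip_force: 30.0
```

move_arm(
  commands=[
    [[0,0,0],0,-1],
    [[0,0,0],0,-1],
  ],
)

```text
t: 11.08
eef_pos: [524.5, -49.7, 259.9]
tcp_rot: [3.141, -0.0, 0.334]
ft_force: [-0.3, -0.6, 2.5]
opening: 0.185
grip_force: 30.0
```

```bash
python3 - <<'E'
from h import *
f=[]
for i in range(6): read_camera("wrist"); f.append(env.state()["ft_force"].round(1).tolist())
print(f)
E
```

```text
[[-0.2, 0.9, 2.4], [0.3, -0.3, 2.0], [-0.1, 0.1, 1.3], [0.2, 0.1, 1.5], [0.1, -0.6, 1.3], [0.1, -0.4, 1.5]]
```

move_arm(
  commands=[
    [[0.004,-0.055,0],0,-1],
    [[0.004,-0.055,0],0,-1],
    [[0,0,0],0,-1],
  ],
)

```text
t: 11.63
eef_pos: [524.8, -53.1, 259.8]
tcp_rot: [-3.142, 0.0, 0.334]
ft_force: [-0.2, 0.9, 0.9]
opening: 0.179
grip_force: 30.0
```

move_arm(
  commands=[
    [[0.004,-0.055,0],0,-1],
    [[0.004,-0.055,0],0,-1],
    [[0,0,0],0,-1],
  ],
)

```text
t: 11.88
eef_pos: [525.0, -56.5, 259.8]
tcp_rot: [3.142, 0.0, 0.334]
ft_force: [-0.2, 1.5, 2.6]
opening: 0.185
grip_force: 30.0
```

move_arm(
  commands=[
    [[0.004,-0.055,0],0,-1],
    [[0.004,-0.055,0],0,-1],
    [[0,0,0],0,-1],
  ],
)

```text
t: 12.13
eef_pos: [525.3, -59.8, 259.9]
tcp_rot: [3.141, -0.0, 0.334]
ft_force: [-0.1, 0.7, 2.0]
opening: 0.183
grip_force: 30.0
```

move_arm(
  commands=[
    [[0.004,-0.055,0],0,-1],
    [[0.004,-0.055,0],0,-1],
    [[0,0,0],0,-1],
  ],
)

```text
t: 12.38
eef_pos: [525.5, -63.1, 259.7]
tcp_rot: [3.141, 0.0, 0.334]
ft_force: [-0.2, 0.3, -1.1]
opening: 0.185
grip_force: 30.0
```

```bash
python3 - <<'E'
from h import *
f=[]
for i in range(5): read_camera("wrist"); f.append(env.state()["ft_force"].round(1).tolist())
print(f,env.state()["eef_pos"])
E
```

```text
[[-0.6, -0.1, -0.9], [0.5, 0.2, -1.5], [0.3, 0.1, -1.9], [0.4, -0.8, -1.1], [-0.2, -0.0, -2.5]] [525.43158522 -62.83772327 259.73646244]
```

The nose has dropped: fz is back to its free-hanging value. I'll stop dragging and push straight down.

move_arm(
  commands=[
    [[0,0,-0.03],0,-1],
    [[0,0,-0.03],0,-1],
    [[0,0,-0.02],0,-1],
    [[0,0,0],0,-1],
    [[0,0,0],0,-1],
  ],
)

```text
t: 13.05
eef_pos: [525.5, -62.8, 257.4]
tcp_rot: [3.141, 0.0, 0.334]
ft_force: [-0.9, -1.2, -2.8]
opening: 0.185
grip_force: 30.0
```

move_arm(
  commands=[
    [[0,0,-0.02],0,-1],
    [[0,0,-0.02],0,-1],
    [[0,0,0],0,-1],
    [[0,0,0],0,-1],
  ],
)

```text
t: 13.38
eef_pos: [525.5, -62.8, 256.2]
tcp_rot: [3.142, 0.0, 0.334]
ft_force: [0.2, -0.6, -1.8]
opening: 0.184
grip_force: 30.0
```

move_arm(
  commands=[
    [[0,0,-0.02],0,-1],
    [[0,0,-0.02],0,-1],
    [[0,0,0],0,-1],
    [[0,0,0],0,-1],
  ],
)

```text
t: 13.72
eef_pos: [525.5, -62.8, 255.0]
tcp_rot: [3.142, 0.0, 0.334]
ft_force: [1.0, -1.9, -1.9]
opening: 0.187
grip_force: 30.0
```

move_arm(
  commands=[
    [[0,0,-0.02],0,-1],
    [[0,0,-0.02],0,-1],
    [[0,0,0],0,-1],
    [[0,0,0],0,-1],
  ],
)

```text
t: 14.05
eef_pos: [525.5, -62.8, 254.3]
tcp_rot: [3.141, -0.0, 0.334]
ft_force: [-1.2, -0.3, 6.4]
opening: 0.185
grip_force: 30.0
```

The flange met the cover at the predicted height (TCP z of about 254.3) with about 8 N. I'll release the pin and retreat upward.

move_arm(
  commands=[
    [[0,0,0],0,-0.3],
    [[0,0,0],0,0],
    [[0,0,0],0,0],
    [[0,0,0],0,0],
    [[0,0,0],0,0],
    [[0,0,0.2],0,0],
    [[0,0,0.4],0,0],
    [[0,0,0.7],0,0],
    [[0,0,0.8],0,0],
    [[0,0,0.8],0,0],
    [[-0.5,0,0.5],0,0],
    [[-0.5,0,0.5],0,0],
    [[-0.5,0,0.5],0,0],
    [[-0.5,0,0.5],0,0],
    [[0,0,0],0,0],
    [[0,0,0],0,0],
  ],
)

```text
t: 15.38
eef_pos: [465.2, -62.8, 401.8]
tcp_rot: [3.14, -0.002, 0.333]
ft_force: [0.1, -0.5, -0.4]
opening: 0.5
grip_force: 0.0
```

```bash
python3 - <<'E'
from h import *
s=read_camera("scene");p=read_camera("wrist");e=env.state();print(e["eef_pos"],e["ft_force"],e["opening"],e["t"])
print(proj(p,(525.5,-62.8,102)),proj(p,(525.5,-62.8,56)),proj(s,(525.5,-62.8,102)),proj(s,(525.5,-62.8,56)))
q=proj(s,(525,-63,70))[0].astype(int);print(q)
c=s["image"][q[1]-40:q[1]+40,q[0]-64:q[0]+64]
save("w6.png",np.vstack([cv2.resize(p["image"],(480,300)),cv2.resize(c,(480,300),interpolation=cv2.INTER_CUBIC)]))
E
```

```text
[465.86810489 -62.84909712 400.51867375] [-0.59061088  0.18894416 -0.83644683] 0.4968450742354697 15.4833
[[342.8108003  142.73298776]] [[340.05742223 141.45804958]] [[342.66655721 204.89800191]] [[341.73887188 218.02363641]]
[342 214]
```

View pics/w6.png

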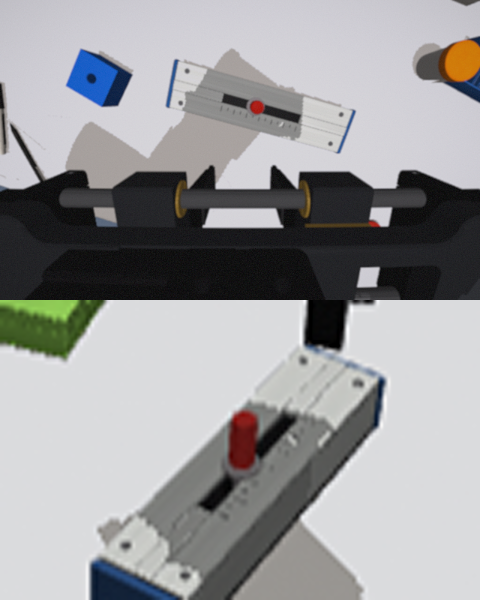

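The pin stands upright in the slit, at (243,440) in the scene crop, with its flange on the cover and the gripper clear of it. I'll hand the job in.

```bash
python3 -c "
from cell import env
print(env.job_done())"
```

```text
the job is handed in; nothing more can be done
None
```

I handed the job in at about 15.5 s. The nose dropped into the keyway about 10 mm from the slit's middle, the pin was pushed down and released, and the last picture shows it upright with its flange on the cover and the gripper clear. No verdict came back.

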